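Open the square stock jar in the bench holder

TASK

Stand the square clear jar of locknuts fully down in the empty steel jar holder on the bench, setting it down rather than dropping it, so that the holder keeps it from turning. There, twist its tight cap anticlockwise only until the thread lets go, then lift the cap straight up and finish still holding it, level and just above the jar's mouth, a centimetre or two clear, with the jar left seated in the holder. Keep the jar upright, and leave the round jar, the tape roll and the carton where they are.

Things in the scene. Friction and masses are not known exactly. Their poses are not given: they have to be found in the camera images.
- jar: The square jar: clear plastic, full of steel locknuts, about 0.4 kg, loose, upright, 102.5 mm tall with its cap on. Body 64 x 64 mm with rounded corners, 62 mm tall; sloping shoulder up to 70 mm; round neck 50 mm across. Origin: centre of its underside; z up, x and y square to its sides (any quarter turn fits the holder). On the bare bench it only turns along with the cap.
- cap: The square jar's cap: white tinplate, round, 63 mm across, 22 mm tall, 35 g, a separate part screwed tight on the jar. Origin: centre of its lower edge, 80.5 mm above the jar's underside while tight; z up. Inside, three lugs at the lower edge sit under three short slanted thread ridges of the neck, and a springy liner under the top presses on the rim: pulling does not bring it off.
- cap_edge (a point): Point on the cap's skirt, 31.5 mm from its axis along the cap's x axis, 11 mm above its lower edge; while tight it lies along the jar's x axis. It shows the turn. Right-hand thread, about 0.6 N m to start: turned anticlockwise from above, the cap rises 3 mm in 62 degrees, where the thread lets go; from 66 to 98 degrees it lifts off freely; at 102 degrees the lugs butt on the next ridges.
- holder: The jar holder: bright sheet steel, fixed to the bench. Square open pocket 68 x 68 mm inside, walls 3 mm thick, 38 mm tall, lips flared outwards (42 mm high, 85 mm across); floor 3 mm thick, so a seated jar's underside is 3 mm above the bench; screw flanges at its foot along its x axis (108 mm overall). Origin: centre of its underside; z up, x and y square to the walls.
- round_jar: A bystander: round clear jar with a white cap and a paper label, 72 mm across, 100 mm tall. Origin: centre of its underside.
- tape_roll: A bystander: a cardboard-brown roll of packing tape lying flat, 100 mm across, 48 mm tall, hole 76 mm. Origin: centre of its underside.
- carton: A bystander: an open cardboard carton of steel couplings, 120 x 160 mm, 58 mm tall. Origin: centre of its underside.
- jar_mouth (a point): Centre of the jar's mouth, at the rim of the neck, 98 mm above its underside. The closed cap's lower edge is 17.5 mm below it; the held cap's lower edge ends above it.
There are look-alikes about, which are no part of the job. Several things have the shape of the cap; the one meant has the colours described above.

How it is judged (in metres and radians):
On the way, in this order (a step that is already met when the one before it is completed fails the run):
1. the jar stands fully down in the holder with its cap still screwed tight (horizontal distance between jar and holder below 0.006 m and z of jar in the frame of holder below 0.006 m and angle between jar's own z axis and vertical below 0.06 rad and z of cap in the frame of jar below 0.082 m and x of cap_edge in the frame of jar above 0.027 m), for 0.2 s.
2. with the jar braced in the holder, the cap is turned anticlockwise until the thread lets go (about 60 degrees) (horizontal distance between jar and holder below 0.006 m and z of jar in the frame of holder below 0.015 m and z of cap in the frame of jar below 0.095 m and x of cap_edge in the frame of jar below 0.017 m and y of cap_edge in the frame of jar above 0.02 m), for 0.05 s.
At the end, for the whole second after the job is handed in: The gripper holds the cap still and level (within 0.2 rad) over the jar's mouth (within 20 mm sideways), its lower edge 3 to 35 mm above the rim and touching nothing of the jar; the jar stands at rest and upright, fully down in the holder (within 3 mm of its floor) (z of cap in the frame of jar between 0.101 and 0.133 m and horizontal distance between cap and jar below 0.02 m and angle between cap's own z axis and vertical below 0.2 rad and contact force between cap and the fingers above 2 N and contact force between cap and jar below 0.1 N and linear speed of each of cap, jar below 0.02 m/s and horizontal distance between jar and holder below 0.006 m and z of jar in the frame of holder below 0.006 m and angle between jar's own z axis and vertical below 0.06 rad); the arm keeps its last pose, push and grip.
It fails at once if the jar is tipped more than 0.5 rad (angle between jar's own z axis and vertical above 0.5 rad).
It fails at once if the jar is dropped into the holder (falls faster than 0.4 m/s there) (horizontal distance between jar and holder below 0.015 m and z of jar in the frame of holder below 0.05 m and linear speed of jar above 0.4 m/s).
It fails at once if the cap is turned far past the point where the thread lets go (more than about 150 degrees in all) (x of cap_edge in the frame of jar below -0.029 m).
It fails at once if the round jar, the tape roll or the carton is shifted more than 25 mm (distance of any of round_jar, tape_roll, carton from where it was at the start of the episode above 0.025 m).
It also fails if it takes over 45 s, if anything falls off the work surface, if the arm or the gripper's body presses on something with over 40 N, if the wrist force passes 120 N, or if a joint passes its speed limit or range.

ROBOT

A 6-joint arm with a two-finger parallel gripper is mounted at the origin on the work surface. World frame = base frame: x ahead of the robot, y to its left, z up, the work surface at z = 0. Lengths are in mm, angles in rad, forces in N, time in s.
With the tool pointing down it reaches from about 400 to 925 mm from the base axis. Payload 12.5 kg.
Tool frame: the origin (TCP) lies on the centre line of the jaws, within the pads' length; the fingertips stand 8 mm ahead of it and the grasp point (between the pads) lies 11 mm behind it; z points along the fingers, x is the direction in which the jaws open and shut, and the axes are right-handed (so a half turn about z gives the same grasp; the last joint's range is limited). The gripper opens to 95 mm and grips with 3 to 60 N. Pads are 20 mm wide; open, the fingers measure 119 mm over their backs; the gripper's body (75 mm by 180 mm) begins 59 mm behind the grasp point.
Start: joints at [-1.291, 0.491, 1.559, -0, 1.092, -0.106], TCP at [235.211, -579.069, 222.661] pointing down, gripper open.
Joint ranges: [-3.1, 3.1], [-0.84, 2.19], [0.05, 2.79], [-1.13, 4.28], [0.06, 2.93], [-2.69, 2.69]. Speed limits (rad/s): [2.22, 2.22, 2.79, 3.14, 3.14, 3.14].

INTERFACE

Orientations are given as [roll, pitch, yaw] about the fixed x, y, z axes, in that order (R = Rz(yaw) Ry(pitch) Rx(roll)).
In Python, from cell import env gives the robot as it stands. The module is installed in compiled form; this text tells all that it offers.
- The arm moves only by the tool send_rows, never from a script. Its argument "moves" is a list that holds one entry, the list of rows, each a list of 6 numbers: the shift along the tool's x, y, z as a fraction of full scale, then the turn, a rotation vector about the tool's x, y, z as a fraction of full scale. A call has 1 to 12 rows; each row is the pose to reach, as a shift and turn from the pose commanded when the call began, along the tool's axes at that moment; what a row does not reach only later rows make up. Full scale, the value 1, is 0.3 m for a shift and 90 degrees for a turn. A row lasts 1/12 s, in which the tool goes at most 41.7 mm and 7.16 degrees, less where a joint would pass 70% of its speed; a pose out of reach is approached as far as the arm can. A call with a number of a shift or a turn outside -1 to 1 is refused whole. A call with a gripper value outside its range is refused whole. "grip" is the gripper's target within -1 to 1 (shut at 1, half-way at 0, fully open at -1), set as the call begins (left out, the last holds). The fingers move at their own pace and stop on an object; the grip force is fixed at half the most. Time passes only in rows, so rows that repeat a pose let the fingers close. It gives the time, the measured TCP pose, the force and the opening at its end, in the units of the state.
- env.state(): the state, without advancing time (a new reading comes with each control period).
- env.read_camera(name): name is "scene" or "top" or "wrist"; returns a dict with "image" (384x512x3 uint8, red, green, blue), "mtx" (3x3 intrinsics, pixels), "distortion" ([k1, k2, p1, p2, k3] as OpenCV has them; the pictures are not rectified), "T" (4x4, takes a point from camera to world coordinates); the wrist camera has in their place "mount" (4x4, takes a point from camera to tool coordinates, whose origin is the TCP and whose axes are the tool frame's). Camera axes: x right, y up, looking along -z (the intrinsics and any distortion apply to the point x, -y, -z); pixel columns grow to the right and rows downward; lengths in mm; the calibration is good to about 2 mm. A picture is of the moment at which its call begins: read the wrist's pose just before it. There is no depth.
- env.job_done(): hands the job in, once; it reports no verdict.
Trained networks look in the newest picture that a camera, given by its name, has taken for a name from the list of things; names that differ only in an ending like _2 or _b are one class to them, and where a whole thing is asked for, a point or a joint stands for the part that bears it (a point fixed in the world has none). Each returns a list of dicts, best first, with "confidence" (0 to 1); they miss things now and then, are a little off and sometimes report something else, mostly with a low value. They report only what shows in the picture. A call takes as long as a camera call. They do not tell look-alikes from the thing itself.
- env.look_for(camera, thing): "xy" ([column, row] in pixels, amid what is visible of it).
- env.outline_of(camera, thing): "region" (384x512 bool, what is visible of it) and "xy" ([column, row] in pixels, amid what is visible of it).
The state is a dict: "t": time; "joints": joint angles; "qvel": joint speeds; "tau": joint torques, N m; "eef_pos": TCP position; "tcp_rot": TCP orientation; "ft_force": force on the tool from outside, world axes, zero at the start; "moment": the same for the moment, N m; "opening": opening from 0.0 (shut) to 1.0 (fully open).
Only numpy, scipy, OpenCV 4.12 (cv2) and the standard library are available. Lean on these libraries where they do the work, as an engineer would, in place of code of your own. Each camera call takes 0.05 s, during which the arm holds its last target. There are 200 camera calls.

## Working session

There is one attempt and no reset: what is moved stays moved. The work goes in short steps, Python scripts to look and compute and a tool call to move; the robot and the scene stay as the last step left them, time stands still between calls to the robot, and variables do not carry over. Pictures are saved under pics/ and viewed, about 8 in all and at most 12, crops included, and the job is handed in when it is done.

Besides the shell and the picture viewer there is one more tool, called after "Emit:" as name([rows], argument=value, ...), one row to a line, values as JSON. send_rows: Moves the arm, as the interface text tells. Its arguments: {"type":"object","properties":{"moves":{"type":"array","items":{"type":"array","items":{"type":"array","items":{"type":"number"}}}},"grip":{"type":"number"}},"required":["moves"]}

```bash
mkdir -p pics; cat > h.py <<'E'
import numpy as np,cv2
from scipy.spatial.transform import Rotation as R
from cell import env
def st():
    s=env.state(); return s
def camT(name,c,s=None):
    if 'T' in c: return np.array(c['T'])
    s=s or env.state(); T=np.eye(4);T[:3,:3]=R.from_euler('xyz',s['tcp_rot']).as_matrix();T[:3,3]=s['eef_pos']
    return T@np.array(c['mount'])
def ray(c,T,uv):
    p=cv2.undistortPoints(np.array(uv,float).reshape(-1,1,2),np.array(c['mtx']),np.array(c['distortion'])).reshape(-1,2)
    d=np.c_[p[:,0],-p[:,1],-np.ones(len(p))]@T[:3,:3].T
    return T[:3,3],d
def atz(c,T,uv,z):
    o,d=ray(c,T,uv); return o+d*((z-o[2])/d[:,2])[:,None]
def proj(c,T,P):
    q=(np.atleast_2d(P)-T[:3,3])@T[:3,:3]; q=q*[1,-1,-1]
    return cv2.projectPoints(q,np.zeros(3),np.zeros(3),np.array(c['mtx']),np.array(c['distortion']))[0].reshape(-1,2)
E
python3 - <<'E'
from h import *
s=st();print(s)
ims=[]
for n in ['scene','top']:
    c=env.read_camera(n);T=camT(n,c);im=c['image'];ims.append(im)
    cv2.imwrite(f'pics/{n}0.png',cv2.resize(im[:,:,::-1],(800,600),interpolation=cv2.INTER_CUBIC))
    print(n,T[:3,3])
    for th in ['jar','cap','holder','round_jar','tape_roll','carton']:
        for d in env.look_for(n,th):
            z={'jar':50,'cap':100,'holder':20,'round_jar':50,'tape_roll':24,'carton':30}[th]
            print(n,th,np.round(d['xy']),round(d['confidence'],2),np.round(atz(c,T,d['xy'],z)[0]))
E
```

```text
{'t': 0.0, 'joints': array([-1.29057442e+00,  4.91562342e-01,  1.55946831e+00,  4.28216532e-05,
        1.09167664e+00, -1.05631177e-01]), 'qvel': array([-0.00030224,  0.00074286,  0.00132122, -0.00283886, -0.00047233,
        0.00027752]), 'tau': array([ 7.32017197e-04, -6.12649083e+01, -2.58176905e+01,  6.92149415e-02,
        4.82553360e-02, -8.82494487e-05]), 'eef_pos': array([ 235.16491508, -578.81439509,  222.05351512]), 'tcp_rot': array([-3.14143737e+00,  1.10442173e-03, -1.18496292e+00]), 'ft_force': array([-0.67658379, -0.12146069,  0.68271477]), 'moment': array([ 0.00405598, -0.03036619,  0.02948662]), 'opening': 0.9980913062210397}
scene [1172.39919033 -252.91431214  514.53853373]
scene jar [326. 188.] 0.58 [562. 184.  50.]
scene cap [291. 172.] 0.94 [546. 101. 100.]
scene cap [330. 165.] 0.89 [551. 194. 100.]
scene cap [290. 206.] 0.62 [656.  41. 100.]
scene cap [376. 242.] 0.24 [802. 126. 100.]
scene holder [155. 236.] 0.59 [ 551. -196.   20.]
scene round_jar [224. 271.] 0.97 [ 722. -111.   50.]
scene round_jar [224. 186.] 0.58 [473. -24.  50.]
scene tape_roll [226. 189.] 0.77 [446. -12.  24.]
scene carton [376. 240.] 0.9 [733. 195.  30.]
top [ 394.98389165   -1.52711974 1011.69630233]
top jar [166. 207.] 0.6 [515. 194.  50.]
top cap [208. 200.] 0.76 [529.  93. 100.]
top cap [155. 201.] 0.7 [521. 210. 100.]
top cap [176. 249.] 0.69 [420. 155. 100.]
top round_jar [306. 129.] 0.65 [ 723. -121.   50.]
top tape_roll [263. 235.] 0.92 [468. -31.  24.]
top carton [176. 121.] 0.89 [732. 196.  30.]
```

View pics/scene0.png

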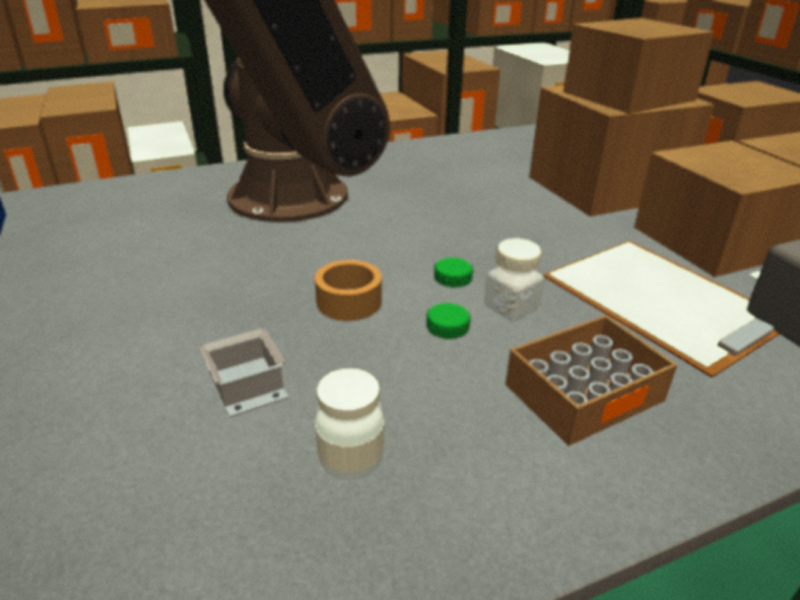

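View pics/top0.png

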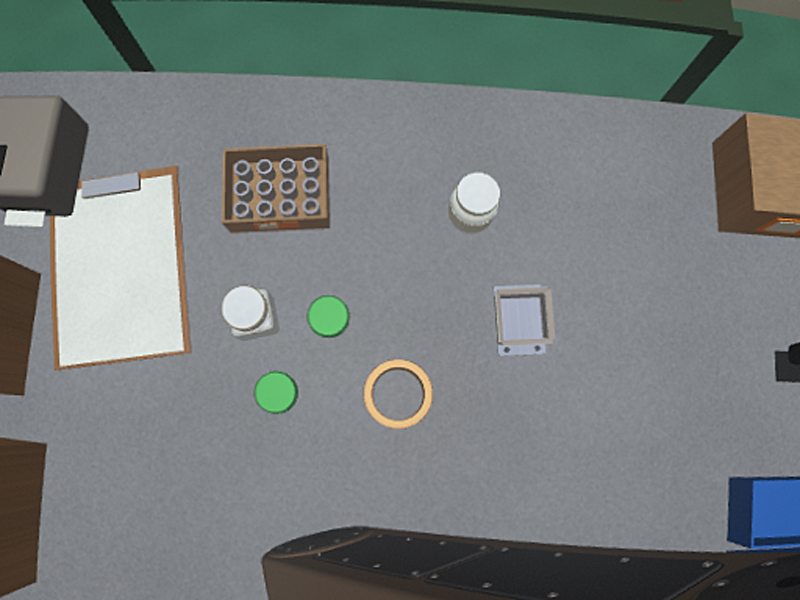

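The top view shows four things shaped like the cap. The white cap at (245,306) sits on the square jar of locknuts. The white cap at (478,193) is the round jar's, and the green loose caps are at (328,316) and (275,392). I choose (245,306). The holder is at (523,316).

```bash
cat >> h.py <<'E'
def rows(target,yaw=None,s=None):
    """world xyz target of TCP (tool down) -> row numbers"""
    s=s or env.state(); M=R.from_euler('xyz',s['tcp_rot'])
    d=M.inv().apply(np.array(target)-s['eef_pos'])/300
    y=s['tcp_rot'][2] if yaw is None else yaw
    w=(M.inv()*R.from_euler('xyz',[np.pi,0,y])).as_rotvec()/(np.pi/2)
    return np.round(np.r_[d,w],4)
E
python3 - <<'E'
from h import *
c=env.read_camera('top');T=camT('top',c)
vp=np.array([[497,288],[551,286],[554,343],[498,343],[523,316]])*.64
print(np.round(atz(c,T,vp,42)))
print('jar cap',np.round(atz(c,T,np.array([[245,306]])*.64,102)))
w=env.read_camera('wrist');print(np.round(w['mount'],3),w['mtx'])
cv2.imwrite('pics/jarcrop.png',cv2.resize(c['image'][170:260,120:240,::-1],(720,540),interpolation=cv2.INTER_CUBIC))
for p in [(560,-100,260),(535,-190,222)]: print(rows(p,-np.pi/2))
E
```

```text
[[ 592. -153.   42.]
 [ 600. -235.   42.]
 [ 514. -241.   42.]
 [ 509. -157.   42.]
 [ 551. -193.   42.]]
jar cap [[532. 207. 102.]]
[[   1.      -0.       0.       0.573]
 [  -0.      -0.969   -0.246  -69.494]
 [   0.       0.246   -0.969 -163.133]
 [   0.       0.       0.       1.   ]] [[305.03572181   0.         252.60833518]
 [  0.         305.03572181 187.4146172 ]
 [  0.           0.           1.        ]]
[-1.0721e+00 -1.6039e+00 -1.2460e-01 -0.0000e+00 -1.0000e-04  2.4560e-01]
[-8.2560e-01 -1.4138e+00  2.1000e-03 -0.0000e+00 -1.0000e-04  2.4560e-01]
```

View pics/jarcrop.png

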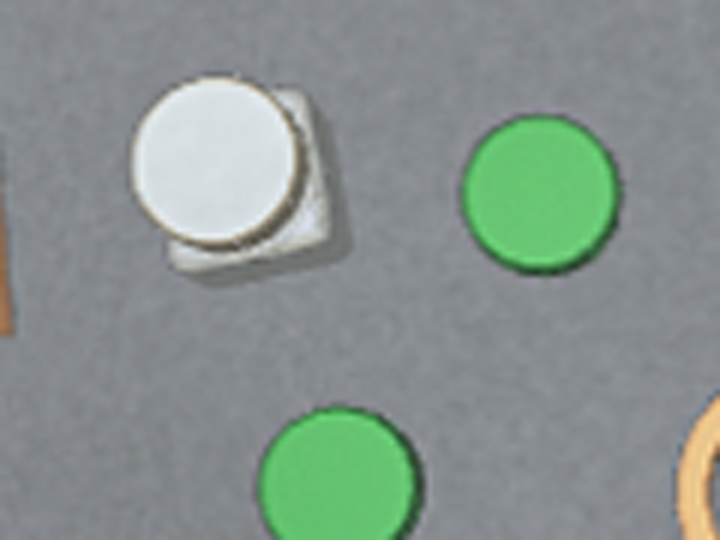

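The crop shows the square jar's white cap, with the jar body turned about 12 to 15° in the image. The green caps are clear of it. I'll move over the holder.

Emit:
send_rows([
  [[-0.14,-0.1,0,0,0,0],[-0.28,-0.2,0,0,0,0],[-0.4,-0.3,0,0,0,0],[-0.5,-0.4,0,0,0,0],[-0.6,-0.5,0,0,0,0],[-0.7,-0.6,0,0,0,0],[-0.8,-0.7,0,0,0,0],[-0.84,-0.8,0,0,0,0],[-0.84,-0.9,0,0,0,0],[-0.84,-0.98,0,0,0,0],[-0.84,-1,0,0,0,0]],
], grip=-1)

```text
t: 1.72
eef_pos: [421.3, -230.8, 223.0]
tcp_rot: [-3.14, -0.001, -1.182]
ft_force: [-0.6, 0.0, -0.7]
opening: 1.002
```

Emit:
send_rows([
  [[0,-0.1,0,0,0,0],[0,-0.2,0,0,0,0],[0,-0.3,0,0,0,0],[0,-0.38,0,0,0,0],[0,-0.38,0,0,0,0],[0,-0.38,0,0,0,0],[0,-0.38,0,0,0,0]],
])

```text
t: 2.3
eef_pos: [523.2, -190.1, 222.4]
tcp_rot: [3.141, 0.0, -1.185]
ft_force: [-0.8, 0.7, 0.5]
opening: 0.999
```

```bash
python3 - <<'E'
from h import *
s=st();print(s['t'],s['eef_pos'],s['tcp_rot'],s['qvel'].round(3))
c=env.read_camera('wrist');T=camT('wrist',c,s)
np.savez('holder.npz',T=T,im=c['image'])
cv2.imwrite('pics/w1.png',cv2.resize(c['image'][:,:,::-1],(800,600),interpolation=cv2.INTER_CUBIC))
print(env.look_for('wrist','holder'))
o=env.outline_of('wrist','holder')
for d in o[:1]:
    ys,xs=np.nonzero(d['region']);print(xs.min(),xs.max(),ys.min(),ys.max())
    np.save('hreg.npy',d['region'])
print(rows((520,200,222)), rows((520,200,222),0.2))
E
```

```text
2.3 [ 523.16448735 -190.0955832   222.41615092] [ 3.14088361e+00  4.14599320e-04 -1.18503860e+00] [-0.011 -0.011  0.007  0.001 -0.002  0.   ]
[{'xy': [265.6, 143.3], 'confidence': 0.57}]
222 314 94 194
[-1.2101e+00 -4.7860e-01  2.6000e-03  1.0000e-04 -1.0000e-04 -0.0000e+00] [-1.2101e+00 -4.7860e-01  2.6000e-03  1.0000e-04 -0.0000e+00 -8.8240e-01]
```

View pics/w1.png

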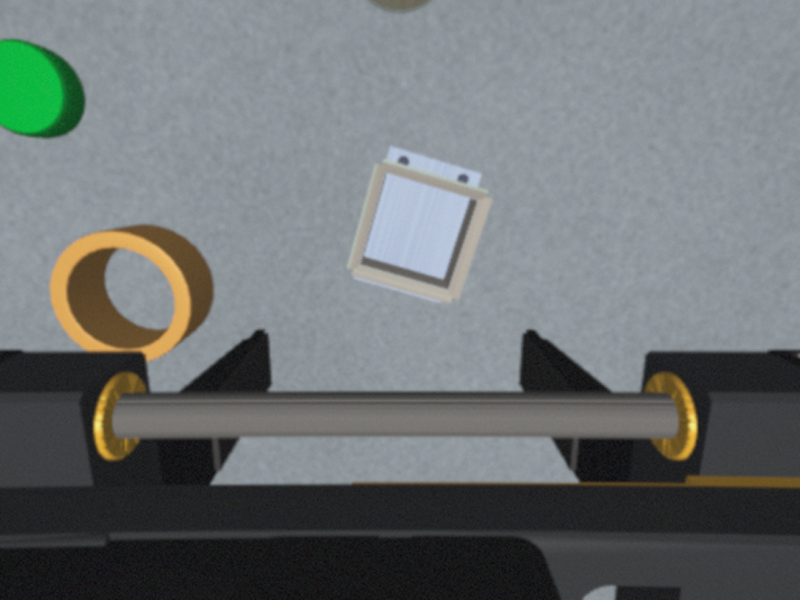

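The wrist view shows the empty holder, lip corners about (377,163), (491,195), (457,301) and (349,269). The tape roll is at left and a green cap at upper left.

```bash
cat >> h.py <<'E'
from scipy.optimize import least_squares
def fitsq(c,T,uv,z,side,x0):
    P=lambda p:np.array([[p[0]+side/2*(a*np.cos(p[2])-b*np.sin(p[2])),p[1]+side/2*(a*np.sin(p[2])+b*np.cos(p[2])),z] for a,b in [(1,1),(1,-1),(-1,-1),(-1,1)]])
    best=None
    for k in range(4):
        f=lambda p:(proj(c,T,P(p))-np.roll(uv,k,0)).ravel()
        r=least_squares(f,x0)
        if best is None or r.cost<best.cost: best=r
    return best.x,np.sqrt(2*best.cost/len(uv))
E
python3 - <<'E'
from h import *
d=np.load('holder.npz');c=env.read_camera('wrist');T=d['T']
uv=np.array([[377,163],[491,195],[457,301],[349,269]])*.64
W=atz(c,T,uv,42);print(W.round(1),W.mean(0).round(1),np.linalg.norm(W-np.roll(W,1,0),axis=1).round(1))
print(fitsq(c,T,uv,42,85,[553,-197,0]), fitsq(c,T,uv[::-1],42,85,[553,-197,0.]))
im=d['im'][80:210,205:335,::-1];cv2.imwrite('pics/hc.png',cv2.resize(im,(780,780)[:2] if 0 else (600,600),interpolation=cv2.INTER_CUBIC))
o=np.load('hreg.npy').astype(np.uint8)
E
```

```text
[[ 588.4 -150.8   42. ]
 [ 598.4 -233.3   42. ]
 [ 518.5 -242.6   42. ]
 [ 510.9 -159.3   42. ]] [ 554.  -196.5   42. ] [77.9 83.1 80.4 83.7]
(array([ 553.67209693, -196.58819245,   -3.03134055]), np.float64(2.790215196214972)) (array([ 5.48965157e+02, -1.98237361e+02,  4.50663833e-01]), np.float64(73.14541034984265))
```

Emit:
send_rows([
  [[-0.12,-0.05,0,0,0,0],[-0.24,-0.1,0,0,0,0],[-0.36,-0.14,0,0,0,0],[-0.48,-0.19,0,0,0,0],[-0.6,-0.24,0,0,0,0],[-0.72,-0.29,0,0,0,0],[-0.84,-0.34,0,0,0,0],[-0.96,-0.38,0,0,0,0],[-1,-0.4,0,0,0,0],[-1,-0.44,0,0,0,0],[-1,-0.46,0,0,0,0],[-1,-0.46,0,0,0,0]],
])

```text
t: 3.5
eef_pos: [539.8, 139.8, 222.6]
tcp_rot: [-3.141, -0.0, -1.185]
ft_force: [-0.4, -1.4, -0.0]
opening: 0.998
```

Emit:
send_rows([
  [[-0.05,0,0,0,0,0],[-0.1,0,0,0,0,0],[-0.1,0,0,0,0,0],[-0.1,0,0,0,0,0],[-0.1,0,0,0,0,0]],
])

```text
t: 3.92
eef_pos: [527.8, 166.8, 222.7]
tcp_rot: [3.142, -0.0, -1.186]
ft_force: [-0.2, 0.5, -0.7]
opening: 0.996
```

```bash
python3 - <<'E'
from h import *
s=st();print(s['t'],s['eef_pos'],s['tcp_rot'],s['qvel'].round(3))
c=env.read_camera('wrist');T=camT('wrist',c,s)
np.savez('jar.npz',T=T,im=c['image'])
x,y=env.look_for('wrist','cap')[0]['xy'];print(env.look_for('wrist','cap'),env.look_for('wrist','jar'))
cv2.imwrite('pics/w2.png',cv2.resize(c['image'][20:260,120:440,::-1],(800,600),interpolation=cv2.INTER_CUBIC))
E
```

```text
3.9167 [527.77782002 166.82484175 222.66203674] [ 3.14157554e+00 -3.06571021e-04 -1.18573400e+00] [-0.002  0.001 -0.003  0.002  0.001  0.002]
[{'xy': [304.7, 178.3], 'confidence': 0.95}, {'xy': [211.0, 163.0], 'confidence': 0.81}, {'xy': [220.3, 234.6], 'confidence': 0.74}] [{'xy': [232.3, 131.2], 'confidence': 0.92}]
```

View pics/w2.png

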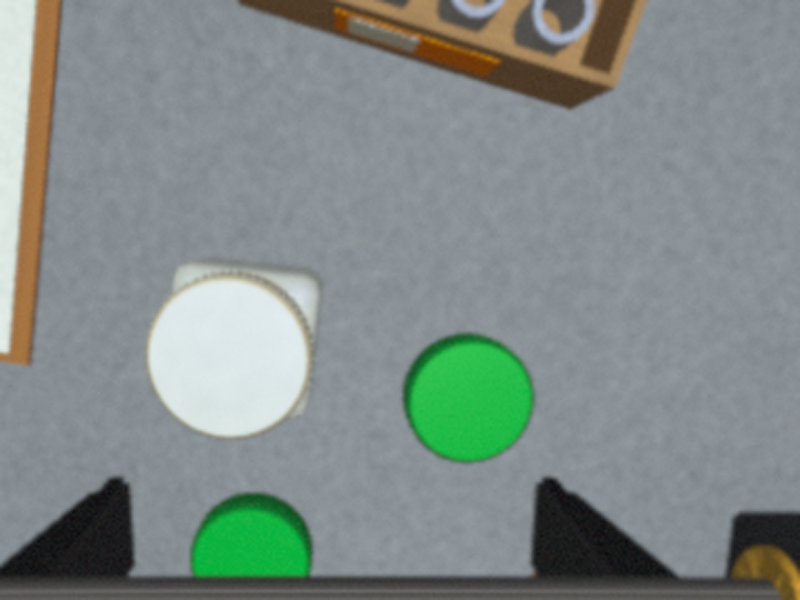

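View pics/hc.png

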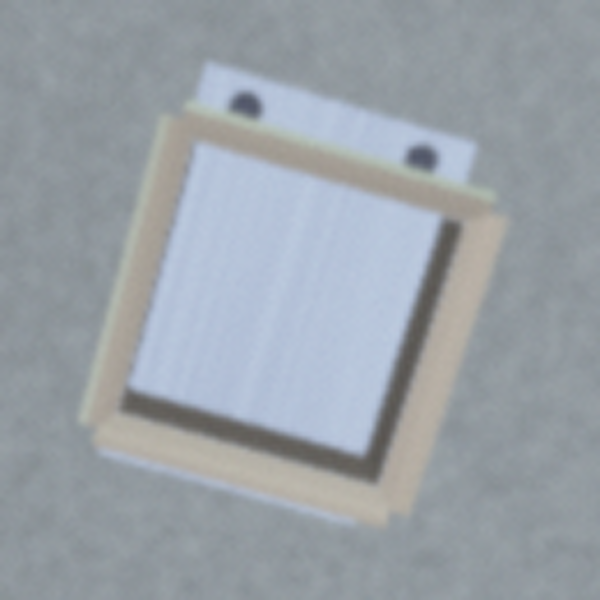

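The jar's cap is in crop 2 at (230,356), radius 82, and the body edges show along the top (180,265)–(320,280) and right (320,285)–(303,415). The holder crop shows all four lip edges.

```bash
python3 - <<'E'
from h import *
c=env.read_camera('wrist');d=np.load('holder.npz');T=d['T']
A=np.array([205,80]);k=600/130
def edges(uv,z):
    return [atz(c,T,A+np.array(e)/k-0,z)[:,:2] for e in uv]
def fit(E,h):
    nx=[(0)]
    def f(p):
        r=[]
        for i,e in enumerate(E):
            a=p[2]+np.pi/2*i; n=np.array([np.cos(a),np.sin(a)])
            r+=list((e-p[:2])@n-(p[3] if len(p)>3 else h))
        return r
    best=min((least_squares(f,[553,-197,a0]) for a0 in np.arange(0,6.3,.7)),key=lambda r:r.cost)
    b2=least_squares(f,list(best.x)+[h])
    return best.x.round(3),best.fun.round(1),b2.x.round(3)
L=[[(165,118),(80,422)],[(97,450),(385,522)],[(405,515),(508,217)],[(495,190),(188,103)]]
I=[[(190,143),(122,410)],[(122,410),(378,480)],[(378,480),(460,222)],[(460,222),(190,143)]]
for order in (1,):
    print('lip',fit(edges(L,42),42.5)); print('inner',fit(edges(I,38),34))
d=np.load('jar.npz');T=d['T'];B=np.array([120,20])
# cap by threshold
im=d['im'].astype(int);m=((im.min(2)>195)).astype(np.uint8);
n,l,stt,cc=cv2.connectedComponentsWithStats(m);i=l[int(20+356/2.5),int(120+230/2.5)]
cn=max(cv2.findContours((l==i).astype(np.uint8),0,cv2.CHAIN_APPROX_NONE)[0],key=len)
print('cap blob',stt[i],cv2.minEnclosingCircle(cn))
for q in ([B+np.array([229.5,356])/2.5],[cv2.minEnclosingCircle(cn)[0]]): print('cap ctr',atz(c,T,q,102.5).round(1))
for z in (0,5):
    for e in ([(195,266),(305,278)],[(319,300),(304,405)]):
        w=atz(c,T,B+np.array(e)/2.5,z)[:,:2];v=w[1]-w[0];ang=np.degrees(np.arctan2(v[1],v[0]))
        ctr=atz(c,T,[B+np.array([229.5,356])/2.5],102.5)[0,:2];n=np.array([-v[1],v[0]])/np.hypot(*v)
        print(z,'edge',w.round(1).tolist(),'ang',ang.round(1),'dist to cap axis',((w-ctr)@n).round(1))
E
```

```text
lip (array([ 553.889, -196.524,    7.964]), array([-0.6,  0.6,  1.3, -0.5, -0.6,  0.6,  0.8,  0.1]), array([ 553.889, -196.524,    7.964,   42.703]))
inner (array([ 554.276, -195.92 ,    1.686]), array([ 0.1, -0.5, -0.6, -0.5, -0.3, -0.2, -0.7, -0.3]), array([ 554.276, -195.92 ,    1.686,   33.617]))
cap blob [ 180  132   63   62 3062] ((210.6573028564453, 162.6573028564453), 31.723785400390625)
cap ctr [[533.8 210.  102.5]]
cap ctr [[533.2 210.9 102.5]]
0 edge [[548.5, 247.7], [563.6, 195.0]] ang -74.0 dist to cap axis [24.5 24.5]
0 edge [[556.2, 184.5], [503.0, 171.6]] ang -166.3 dist to cap axis [30. 30.]
5 edge [[549.1, 247.0], [564.0, 195.0]] ang -74.0 dist to cap axis [24.9 24.9]
5 edge [[556.7, 184.6], [504.2, 171.9]] ang -166.3 dist to cap axis [30. 30.]
```

```bash
python3 - <<'E'
from h import *
print(rows((533.5,210.4,150),-1.31))
E
```

```text
[-1.259e-01 -7.160e-02  2.419e-01  0.000e+00 -1.000e-04  7.910e-02]
```

Emit:
send_rows([
  [[-0.06,-0.035,0,0,0,0.04],[-0.126,-0.072,0.04,0,0,0.08],[-0.126,-0.072,0.12,0,0,0.08],[-0.126,-0.072,0.2,0,0,0.08],[-0.126,-0.072,0.242,0,0,0.08],[-0.126,-0.072,0.242,0,0,0.08],[-0.126,-0.072,0.242,0,0,0.08],[-0.126,-0.072,0.242,0,0,0.08]],
])

```text
t: 4.83
eef_pos: [534.0, 211.0, 150.9]
tcp_rot: [-3.14, -0.0, -1.311]
ft_force: [-0.4, 0.1, -0.7]
opening: 0.999
```

```bash
python3 - <<'E'
from h import *
s=st();print(s['t'],s['eef_pos'],s['tcp_rot'],s['ft_force'])
c=env.read_camera('wrist');T=camT('wrist',c,s)
im=c['image'].copy()
u=proj(c,T,[[533.5,210.4,102.5]])[0]; print(u)
for ctr,z,r in (((533.5,210.4),102.5,31.5),):
    a=np.linspace(0,6.28,60);p=proj(c,T,np.c_[ctr[0]+r*np.cos(a),ctr[1]+r*np.sin(a),0*a+z]);cv2.polylines(im,[p.astype(np.int32)],True,(255,0,0))
for z in (0,62):
    y=.26;q=[[533.5+32*(a*np.cos(y)-b*np.sin(y)),210.4+32*(a*np.sin(y)+b*np.cos(y)),z] for a,b in [(1,1),(1,-1),(-1,-1),(-1,1)]]
    cv2.polylines(im,[proj(c,T,q).astype(np.int32)],True,(0,0,255))
x,y=u.astype(int);y0=max(0,min(y-105,384-210));x0=x-140
cv2.imwrite('pics/w3.png',cv2.resize(im[y0:y0+210,x0:x0+280,::-1],(800,600),interpolation=cv2.INTER_CUBIC));print(x0,y0)
E
```

```text
4.8333 [533.95587328 210.99900444 150.93273509] [-3.14033420e+00 -9.99000031e-05 -1.31082429e+00] [-0.44601801  0.10493978 -0.71520728]
[252.6356136 209.4093627]
112 104
```

View pics/w3.png

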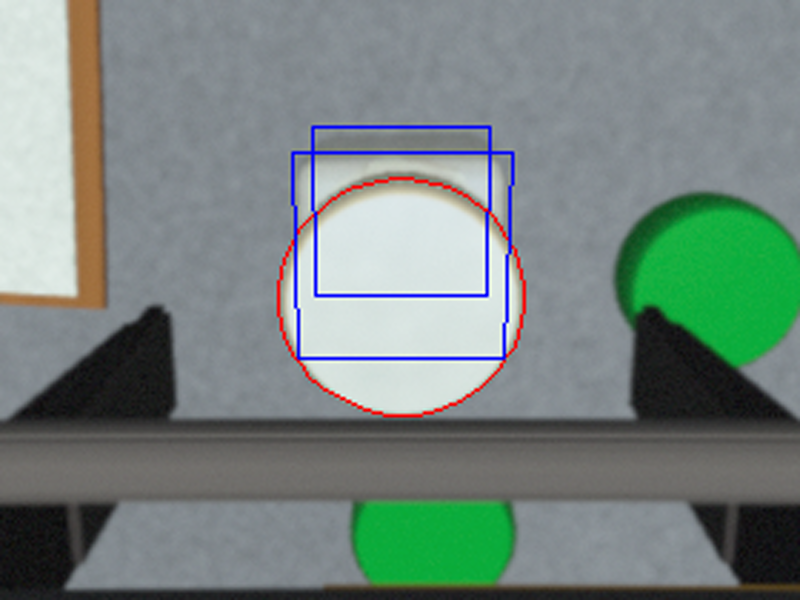

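The projected cap circle and body square match the picture: cap centred at (400,298), body edges level. I'll descend and grip the body.

Emit:
send_rows([
  [[0,0,0.08,0,0,0],[0,0,0.16,0,0,0],[0,0,0.24,0,0,0],[0,0,0.3,0,0,0],[0,0,0.333,0,0,0],[0,0,0.333,0,0,0],[0,0,0.333,0,0,0],[0,0,0.333,0,0,0]],
])

```text
t: 5.55
eef_pos: [534.2, 211.2, 51.4]
tcp_rot: [-3.14, -0.0, -1.311]
ft_force: [-0.1, 0.5, 0.0]
opening: 0.998
```

Emit:
send_rows([
  [[0,0,0,0,0,0],[0,0,0,0,0,0],[0,0,0,0,0,0],[0,0,0,0,0,0],[0,0,0,0,0,0],[0,0,0,0,0,0],[0,0,0,0,0,0],[0,0,0,0,0,0],[0,0,0,0,0,0],[0,0,0,0,0,0]],
], grip=1)

```text
t: 6.38
eef_pos: [533.5, 211.0, 50.3]
tcp_rot: [-3.141, -0.0, -1.311]
ft_force: [-1.3, 0.1, 5.5]
opening: 0.67
```

The opening reads 0.67, which is 64 mm: the body is held. I'll lift it.

Emit:
send_rows([
  [[0,0,-0.02,0,0,0],[0,0,-0.06,0,0,0],[0,0,-0.12,0,0,0],[0,0,-0.19,0,0,0],[0,0,-0.26,0,0,0],[0,0,-0.32,0,0,0],[0,0,-0.36,0,0,0],[0,0,-0.37,0,0,0],[0,0,-0.37,0,0,0],[0,0,-0.37,0,0,0]],
])

```text
t: 7.22
eef_pos: [533.0, 210.9, 160.3]
tcp_rot: [3.14, -0.0, -1.311]
ft_force: [-0.4, -0.3, -4.3]
opening: 0.673
```

```bash
python3 - <<'E'
from h import *
s=st();print(s['eef_pos'],s['tcp_rot'],s['ft_force'],s['moment'],s['opening'])
yaw=.113-np.pi/2;print(yaw,rows((554.1,-196.2,161),yaw))
c=env.read_camera('wrist');T=camT('wrist',c,s)
im=c['image'].copy()
# expected cap circle if jar centred in tool, underside 51 below TCP
p0=np.array(s['eef_pos'])+[0,0,51.5]
a=np.linspace(0,6.28,60);p=proj(c,T,np.c_[p0[0]+31.5*np.cos(a),p0[1]+31.5*np.sin(a),0*a+p0[2]]);cv2.polylines(im,[p.astype(np.int32)],True,(255,0,0))
cv2.imwrite('pics/w4.png',cv2.resize(im[100:384,80:430,::-1],(740,600),interpolation=cv2.INTER_CUBIC))
E
```

```text
[532.96606529 210.88823212 160.30306267] [ 3.14032999e+00 -1.09132221e-04 -1.31063462e+00] [-0.38478289 -0.26997405 -4.26685958] [ 0.02620562 -0.03180978  0.03176089] 0.6725428356690918
-1.4577963267948966 [ 1.3294e+00  2.8100e-01 -1.8000e-03  8.0000e-04 -1.0000e-04  9.3700e-02]
```

View pics/w4.png

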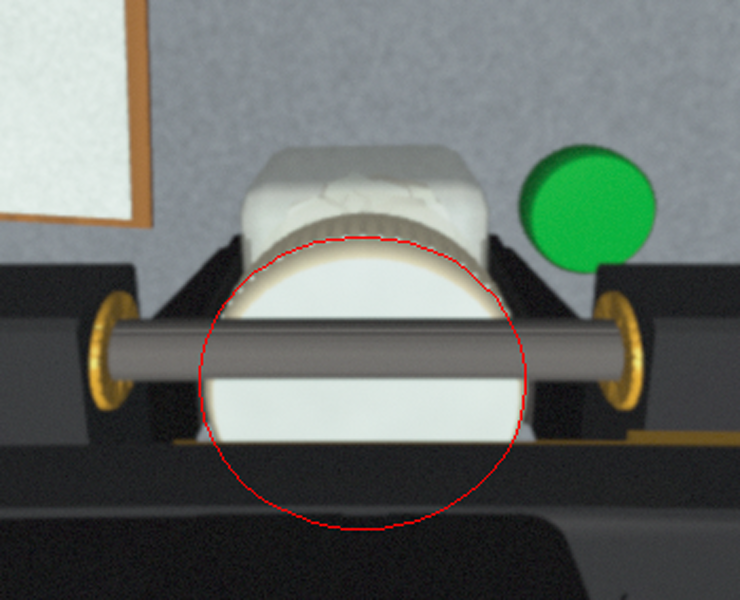

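```bash
python3 - <<'E'
from h import *
s=st();c=env.read_camera('wrist');T=camT('wrist',c,s)
M=R.from_euler('xyz',s['tcp_rot']).as_matrix()
def pr(pt): # tool coords
    u=proj(c,T,[M@np.array(pt)+s['eef_pos']])[0]; return ((u-[80,100])*[740/350,600/284]).round(1)
for dy in (0,3):
    print('rim top',pr([0,-31.5+dy,-51.5]),'skirt low',pr([0,-31.5+dy,-29.5]),'body top',pr([32,-32+dy,-11]),pr([0,-32+dy,-11]),'base',pr([0,-32+dy,51]),pr([26,-32+dy,51]))
E
```

```text
rim top [362.5 236.4] skirt low [362.9 203.3] body top [495.  180.6] [363.1 180.5] base [363.7 136.3] [441.1 136.3]
rim top [362.5 251.9] skirt low [362.9 216.7] body top [494.4 192.5] [363.1 192.4] base [363.7 145.1] [440.8 145.1]
```

Emit:
send_rows([
  [[0.03,0.01,0,0,0,0.01],[0.09,0.03,0,0,0,0.02],[0.17,0.05,0,0,0,0.03],[0.26,0.07,0,0,0,0.04],[0.36,0.09,0,0,0,0.05],[0.46,0.11,0,0,0,0.06],[0.56,0.13,0,0,0,0.07],[0.66,0.15,0,0,0,0.08],[0.76,0.17,0,0,0,0.094],[0.85,0.18,0,0,0,0.094],[0.93,0.19,0,0,0,0.094],[0.98,0.2,0,0,0,0.094]],
])

```text
t: 8.32
eef_pos: [550.9, -91.4, 160.5]
tcp_rot: [3.141, -0.0, -1.461]
ft_force: [0.3, -0.1, -4.2]
opening: 0.672
```

```bash
python3 - <<'E'
from h import *
s=st();print(s['eef_pos'],s['tcp_rot'],s['ft_force'],s['opening'])
print(rows((556.8,-195.9,130),.113-np.pi/2))
E
```

```text
[550.85824696 -91.39111281 160.52708817] [ 3.14099554e+00 -1.85752785e-04 -1.46071186e+00] [ 0.27542236 -0.07743405 -4.15851706] 0.6724434297751756
[ 3.484e-01  1.850e-02  1.018e-01  4.000e-04 -1.000e-04 -1.900e-03]
```

Emit:
send_rows([
  [[0.04,0,0,0,0,0],[0.12,0.005,0,0,0,0],[0.21,0.01,0,0,0,-0.002],[0.28,0.015,0.02,0,0,-0.002],[0.33,0.018,0.05,0,0,-0.002],[0.348,0.018,0.08,0,0,-0.002],[0.348,0.018,0.1,0,0,-0.002],[0.348,0.018,0.102,0,0,-0.002],[0.348,0.018,0.102,0,0,-0.002],[0.348,0.018,0.102,0,0,-0.002]],
])

```text
t: 9.15
eef_pos: [557.6, -191.8, 130.7]
tcp_rot: [3.142, 0.0, -1.454]
ft_force: [-1.2, 0.3, -3.5]
opening: 0.672
```

```bash
python3 - <<'E'
from h import *
s=st();print(s['t'],s['eef_pos'],s['tcp_rot'],s['ft_force'],s['opening'])
ims=[]
for n in ('wrist','top'):
    c=env.read_camera(n);T=camT(n,c,s);im=c['image'].copy()
    h=np.array([554.1,-196.2]);y=.113
    for z,r in ((42,42.5),):
        q=[[h[0]+r*(a*np.cos(y)-b*np.sin(y)),h[1]+r*(a*np.sin(y)+b*np.cos(y)),z] for a,b in [(1,1),(1,-1),(-1,-1),(-1,1)]]
        cv2.polylines(im,[np.round(proj(c,T,q)*4).astype(np.int32)],True,(0,0,255),1,0,2)
    if n=='wrist':
        j=h; p=s['eef_pos']-np.array([0,0,51])
        q=[[h[0]+32*(a*np.cos(y)-b*np.sin(y)),h[1]+32*(a*np.sin(y)+b*np.cos(y)),p[2]] for a,b in [(1,1),(1,-1),(-1,-1),(-1,1)]]
        cv2.polylines(im,[np.round(proj(c,T,q)*4).astype(np.int32)],True,(255,0,0),1,0,2)
        ims.append(cv2.resize(im[110:270,160:345],(500,432),interpolation=cv2.INTER_CUBIC))
    else: 
        ims.append(cv2.resize(im[150:258,290:365],(300,432),interpolation=cv2.INTER_CUBIC))
cv2.imwrite('pics/w5.png',np.hstack(ims)[:,:,::-1])
E
```

```text
9.15 [ 557.55339146 -191.84670299  130.67341658] [ 3.14157828e+00  5.46842574e-05 -1.45407559e+00] [-1.19623652  0.32690796 -3.54598251] 0.671565965373449
```

View pics/w5.png

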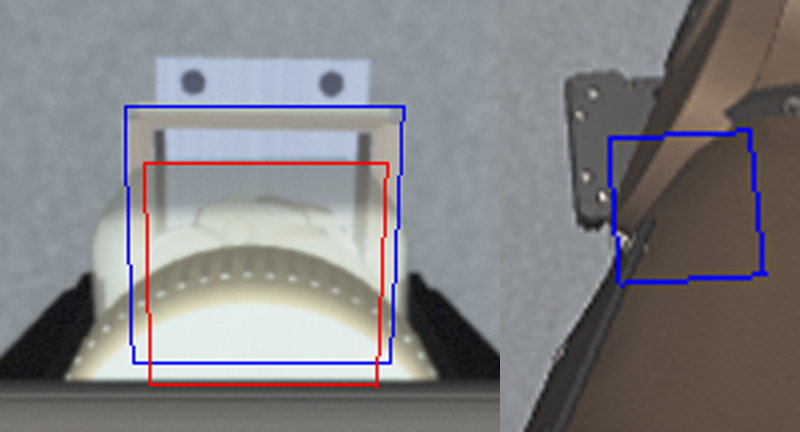

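The wrist view shows the holder lip lying on its projection, with corners at (127,107) and (404,107). The jar is centred in the jaws but sits about 4 mm short in tool x and about 1 mm off in y, so I'll correct those.

```bash
python3 - <<'E'
from h import *
s=st();print(s['eef_pos'],rows((556.6,-195.9,130),.113-np.pi/2))
E
```

```text
[ 557.68678266 -192.13691463  131.00527804] [ 0.012   0.0051  0.0034 -0.0004 -0.0003  0.0024]
```

Emit:
send_rows([
  [[0.012,0.005,0,0,0,0.002],[0.012,0.005,0.01,0,0,0.002],[0.012,0.005,0.03,0,0,0.002],[0.012,0.005,0.06,0,0,0.002],[0.012,0.005,0.09,0,0,0.002],[0.012,0.005,0.1,0,0,0.002],[0.012,0.005,0.1,0,0,0.002],[0.012,0.005,0.1,0,0,0.002],[0.012,0.005,0.1,0,0,0.002]],
])

```text
t: 10.0
eef_pos: [556.5, -196.7, 100.7]
tcp_rot: [-3.141, -0.0, -1.458]
ft_force: [-0.4, -0.9, -3.7]
opening: 0.674
```

```bash
python3 - <<'E'
from h import *
s=st();print(s['eef_pos'],s['tcp_rot'],s['ft_force'],rows((556.6,-195.9,70),.113-np.pi/2))
E
```

```text
[ 556.52589153 -196.69948066  100.68136373] [-3.14129993e+00 -2.78720920e-04 -1.45824028e+00] [-0.38181728 -0.92893485 -3.65685911] [-0.0026 -0.0005  0.1023 -0.0002 -0.0002 -0.0003]
```

Descend in steps, watching the force.

Emit:
send_rows([
  [[-0.002,0,0.015,0,0,0],[-0.002,0,0.03,0,0,0],[-0.002,0,0.045,0,0,0],[-0.002,0,0.06,0,0,0],[-0.002,0,0.075,0,0,0],[-0.002,0,0.085,0,0,0],[-0.002,0,0.085,0,0,0]],
])

```text
t: 10.58
eef_pos: [556.0, -195.9, 74.2]
tcp_rot: [3.141, 0.001, -1.458]
ft_force: [-0.8, -0.0, -4.0]
opening: 0.671
```

Emit:
send_rows([
  [[0,0,0.012,0,0,0],[0,0,0.024,0,0,0],[0,0,0.036,0,0,0],[0,0,0.048,0,0,0],[0,0,0.06,0,0,0],[0,0,0.06,0,0,0],[0,0,0.06,0,0,0]],
])

```text
t: 11.17
eef_pos: [556.2, -196.0, 56.8]
tcp_rot: [3.141, 0.0, -1.458]
ft_force: [-0.0, -0.7, -4.0]
opening: 0.673
```

Emit:
send_rows([
  [[0,0,0.003,0,0,0],[0,0,0.006,0,0,0],[0,0,0.009,0,0,0],[0,0,0.012,0,0,0],[0,0,0.012,0,0,0],[0,0,0.012,0,0,0]],
])

```text
t: 11.67
eef_pos: [556.3, -196.0, 53.4]
tcp_rot: [3.142, -0.0, -1.458]
ft_force: [0.1, 0.2, -3.7]
opening: 0.674
```

Emit:
send_rows([
  [[0,0,0.004,0,0,0],[0,0,0.008,0,0,0],[0,0,0.008,0,0,0],[0,0,0.008,0,0,0]],
])

```text
t: 12.0
eef_pos: [556.4, -196.1, 53.2]
tcp_rot: [-3.14, -0.001, -1.458]
ft_force: [-6.4, 3.0, 21.5]
opening: 0.673
```

The floor took the weight at about 53 mm (+21 N), so the jar is seated. I'll release and rise to check.

Emit:
send_rows([
  [[0,0,-0.006,0,0,0],[0,0,-0.006,0,0,0],[0,0,-0.006,0,0,0],[0,0,-0.006,0,0,0],[0,0,-0.006,0,0,0],[0,0,-0.006,0,0,0]],
], grip=-1)

```text
t: 12.5
eef_pos: [556.2, -195.9, 52.6]
tcp_rot: [3.141, 0.0, -1.458]
ft_force: [-0.1, 0.0, 0.1]
opening: 0.987
```

Emit:
send_rows([
  [[0.003,0.008,-0.06,0,0,0],[0.003,0.008,-0.15,0,0,0],[0.003,0.008,-0.25,0,0,0],[0.003,0.008,-0.33,0,0,0],[0.003,0.008,-0.33,0,0,0],[0.003,0.008,-0.33,0,0,0],[0.003,0.008,-0.33,0,0,0],[0.003,0.008,-0.33,0,0,0]],
])

```text
t: 13.17
eef_pos: [553.5, -196.9, 150.5]
tcp_rot: [3.14, 0.001, -1.458]
ft_force: [0.4, -0.7, -0.3]
opening: 1.003
```

```bash
python3 - <<'E'
from h import *
s=st();print(s['t'],s['eef_pos'],s['tcp_rot'],s['ft_force'],s['opening'])
c=env.read_camera('wrist');T=camT('wrist',c,s);im=c['image'].copy()
h=np.array([554.1,-196.2]);y=.113
for z,r in ((42,42.5),(65,32)):
    q=[[h[0]+r*(a*np.cos(y)-b*np.sin(y)),h[1]+r*(a*np.sin(y)+b*np.cos(y)),z] for a,b in [(1,1),(1,-1),(-1,-1),(-1,1)]]
    cv2.polylines(im,[np.round(proj(c,T,q)*4).astype(np.int32)],True,(0,0,255),1,0,2)
a=np.linspace(0,6.28,60)
for z in (83.5,105.5): cv2.polylines(im,[np.round(4*proj(c,T,np.c_[h[0]+31.5*np.cos(a),h[1]+31.5*np.sin(a),0*a+z])).astype(np.int32)],True,(255,0,0),1,0,2)
cv2.imwrite('pics/w6.png',cv2.resize(im[110:270,150:363,::-1],(800,600),interpolation=cv2.INTER_CUBIC))
E
```

```text
13.1667 [ 553.46707336 -196.91605718  150.54599976] [ 3.13976093e+00  1.10009531e-03 -1.45827752e+00] [ 0.39946559 -0.71448249 -0.33324412] 1.003088653256615
```

View pics/w6.png

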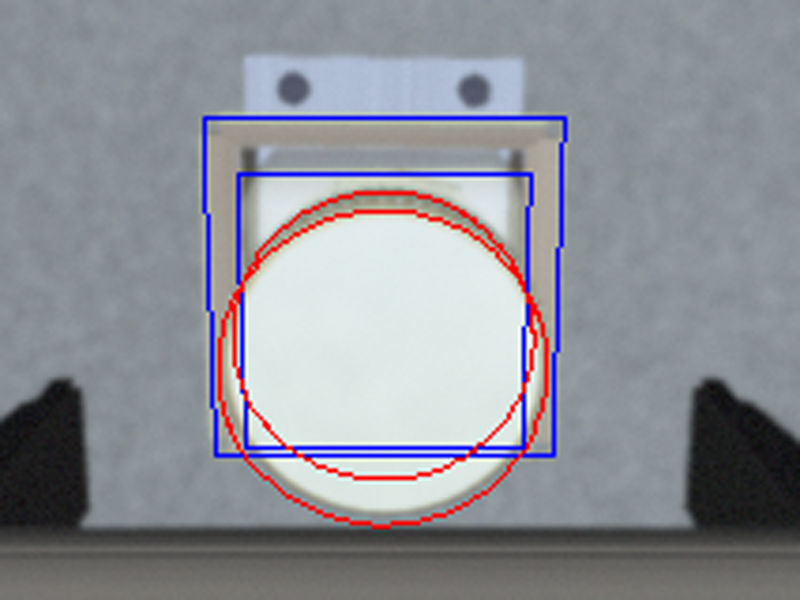

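The jar is in the pocket with its cap at (383,363), within about 1 mm of the predicted circle. I'll go down to the cap.

```bash
python3 - <<'E'
from h import *
s=st();print(s['eef_pos'],rows((554.4,-196.3,88),.113-np.pi/2))
E
```

```text
[ 553.51789488 -196.94621223  150.54157843] [-0.0016 -0.0036  0.2085  0.0012  0.0007 -0.0003]
```

Emit:
send_rows([
  [[-0.002,-0.003,0.05,0,0,0],[-0.002,-0.003,0.11,0,0,0],[-0.002,-0.003,0.17,0,0,0],[-0.002,-0.003,0.208,0,0,0],[-0.002,-0.003,0.208,0,0,0],[-0.002,-0.003,0.208,0,0,0],[-0.002,-0.003,0.208,0,0,0]],
])

```text
t: 13.8
eef_pos: [555.1, -196.6, 89.9]
tcp_rot: [-3.141, -0.0, -1.458]
ft_force: [-0.1, 0.4, -0.1]
opening: 1.002
```

Emit:
send_rows([
  [[0,0,0,0,0,0],[0,0,0,0,0,0],[0,0,0,0,0,0],[0,0,0,0,0,0],[0,0,0,0,0,0],[0,0,0,0,0,0],[0,0,0,0,0,0],[0,0,0,0,0,0],[0,0,0,0,0,0]],
], grip=1)

```text
t: 14.55
eef_pos: [554.8, -196.4, 89.6]
tcp_rot: [-3.142, -0.0, -1.458]
ft_force: [-0.8, 1.5, 3.5]
opening: 0.66
```

Emit:
send_rows([
  [[0,0,-0.001,0,0,-0.05],[0,0,-0.002,0,0,-0.1],[0,0,-0.002,0,0,-0.15],[0,0,-0.003,0,0,-0.2],[0,0,-0.004,0,0,-0.25],[0,0,-0.005,0,0,-0.3],[0,0,-0.005,0,0,-0.35],[0,0,-0.006,0,0,-0.4],[0,0,-0.007,0,0,-0.45],[0,0,-0.007,0,0,-0.45]],
])

```text
t: 15.38
eef_pos: [554.5, -196.4, 91.2]
tcp_rot: [3.141, 0.001, -0.748]
ft_force: [-0.5, 0.6, -2.8]
opening: 0.658
```

```bash
python3 - <<'E'
from h import *
s=st();print(s['t'],s['eef_pos'],s['tcp_rot'],s['ft_force'],s['moment'],s['opening'],s['joints'].round(2))
E
```

```text
15.3833 [ 554.53891009 -196.40881685   91.19442324] [ 3.14120659e+00  7.38746159e-04 -7.47902970e-01] [-0.47411149  0.56555831 -2.76941204] [ 0.09534751 -0.04912257  0.02249136] 0.6579494253477549 [-0.45  0.6   1.78 -0.    0.77  0.3 ]
```

Emit:
send_rows([
  [[0,0,-0.001,0,0,-0.05],[0,0,-0.002,0,0,-0.1],[0,0,-0.002,0,0,-0.15],[0,0,-0.003,0,0,-0.2],[0,0,-0.004,0,0,-0.25],[0,0,-0.004,0,0,-0.3],[0,0,-0.004,0,0,-0.35],[0,0,-0.004,0,0,-0.4],[0,0,-0.004,0,0,-0.44],[0,0,-0.004,0,0,-0.44],[0,0,-0.004,0,0,-0.44]],
])

```text
t: 16.3
eef_pos: [554.6, -196.4, 92.6]
tcp_rot: [-3.141, 0.0, -0.064]
ft_force: [-1.2, 1.8, 0.6]
opening: 0.658
```

```bash
python3 - <<'E'
from h import *
s=st();print(s['t'],s['eef_pos'],s['tcp_rot'],s['ft_force'],s['moment'],s['opening'])
E
```

```text
16.3 [ 554.64935217 -196.39507563   92.58215053] [-3.14147623e+00  4.90321911e-04 -6.40294588e-02] [-1.24755603  1.81038108  0.55414132] [0.25251687 0.09458233 0.03485168] 0.6577749143029153
```

Turned 80°. I'll do a slow trial lift, watching the force.

Emit:
send_rows([
  [[0,0,-0.004,0,0,0],[0,0,-0.008,0,0,0],[0,0,-0.012,0,0,0],[0,0,-0.016,0,0,0],[0,0,-0.02,0,0,0],[0,0,-0.02,0,0,0],[0,0,-0.02,0,0,0]],
])

```text
t: 16.88
eef_pos: [554.9, -196.5, 98.9]
tcp_rot: [3.141, -0.0, -0.06]
ft_force: [0.2, 1.3, -0.0]
opening: 0.658
```

```bash
python3 - <<'E'
from h import *
s=st();print(s['t'],s['eef_pos'],s['tcp_rot'],s['ft_force'],s['moment'],s['opening'])
c=env.read_camera('wrist')
sc=env.read_camera('scene')
o=cv2.resize(c['image'][60:300,60:450],(500,308),interpolation=cv2.INTER_CUBIC)
p=cv2.resize(sc['image'][160:280,100:220],(308,308),interpolation=cv2.INTER_CUBIC)
cv2.imwrite('pics/w7.png',np.hstack([o,p])[:,:,::-1][:, :800])
E
```

```text
16.8833 [ 554.87770538 -196.46922561   98.89460939] [ 3.14146068e+00 -2.62750651e-04 -6.04885681e-02] [ 0.19857298  1.31941629 -0.02348118] [ 0.34591966 -0.05663957 -0.04470102] 0.6583393035559812
```

View pics/w7.png

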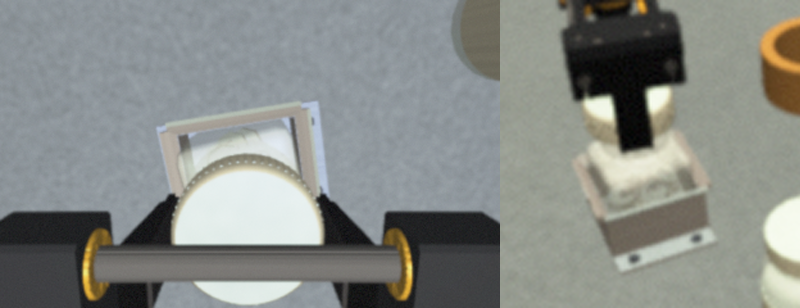

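The force is about 0 N and the jar stays down, so the thread has let go. I'll lift straight up another 23 mm.

Emit:
send_rows([
  [[0,0,-0.01,0,0,0],[0,0,-0.02,0,0,0],[0,0,-0.03,0,0,0],[0,0,-0.04,0,0,0],[0,0,-0.05,0,0,0],[0,0,-0.06,0,0,0],[0,0,-0.07,0,0,0],[0,0,-0.075,0,0,0],[0,0,-0.075,0,0,0],[0,0,-0.075,0,0,0],[0,0,-0.075,0,0,0]],
])

```text
t: 17.9
eef_pos: [554.8, -196.5, 121.1]
tcp_rot: [3.142, 0.0, -0.06]
ft_force: [-0.8, 0.1, -0.5]
opening: 0.659
```

```bash
python3 - <<'E'
from h import *
s=st();print(s['t'],s['eef_pos'],s['tcp_rot'],s['ft_force'],s['moment'],s['opening'])
c=env.read_camera('wrist')
sc=env.read_camera('scene');T=camT('scene',sc)
u=proj(sc,T,[[554.5,-196.3,60]])[0].astype(int)
im=sc['image'].copy()
for z,col in ((101,(255,0,0)),(3,(0,0,255))): # predicted rim / underside
    a=np.linspace(0,6.28,40);r=25 if z>50 else 32
    cv2.polylines(im,[np.round(4*proj(sc,T,np.c_[554.5+r*np.cos(a),-196.3+r*np.sin(a),0*a+z])).astype(np.int32)],True,col,1,0,2)
o=cv2.resize(c['image'][60:300,110:400],(400,331),interpolation=cv2.INTER_CUBIC)
p=cv2.resize(im[u[1]-65:u[1]+45,u[0]-65:u[0]+65],(391,331),interpolation=cv2.INTER_CUBIC)
cv2.imwrite('pics/w8.png',np.hstack([o,p])[:,:,::-1])
E
```

```text
17.9 [ 554.75933408 -196.47249223  121.11335355] [ 3.14157054e+00  1.51861617e-04 -6.03257185e-02] [-0.76918184  0.08417107 -0.45903645] [-0.01937496 -0.0490362   0.01743083] 0.6590847952904301
```

View pics/w8.png

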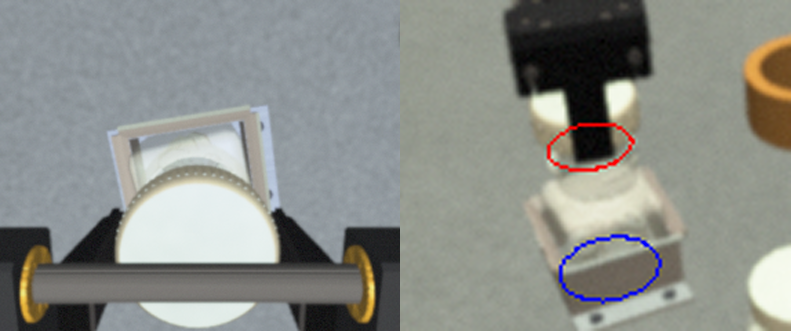

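The wrist view shows the cap in the jaws with the jar still in the pocket. The scene view shows the neck clear below the cap and the jar seated. From the lift, the cap's edge is about 14 mm above the rim. I'll hand in.

```bash
python3 -c "
from h import *
print(env.job_done()); s=st();print(s['t'],s['eef_pos'],s['ft_force'],s['opening'])"
```

```text
the job is handed in; nothing more can be done
None
the job is handed in; nothing more can be done
```

The jar is seated in the holder and the cap is off. It is held level above the mouth, and I handed the job in at about 18 s. The hand-in gave no verdict.

**What I did:** I gripped the jar by its body and carried it to the holder. I lowered it until the floor took the load, which read +21 N at the wrist, then regripped on the cap. I turned the cap 80° anticlockwise while following its rise, then lifted it straight up.

**Last checks:**
- **Thread release:** during the trial lift the wrist force was about 0 N, so the jar was not being pulled up with the cap.
- **Grip:** the opening read 0.66 (about 63 mm), which matches the cap's diameter.
- **Tilt:** the tool was level to within 0.001 rad.
- **Cap height:** the TCP rose about 31.5 mm from the tight position. That puts the cap's lower edge roughly 14 mm above the rim, and the last pictures agree. This assumes the cap did not slip in the jaws.
- **Jar:** the last pictures show it in the pocket with its neck clear of the cap.

**What was not checked or disagreed:**
- **Turn between cap and jar:** I judged it only from the gripper's own turn and the free lift. The jar may have turned a few degrees in the pocket's clearance.
- **Grip offset:** after the first grip the jar sat 2.5 to 3 mm off the jaw centre line, which I corrected before lowering it.
- **Stopped short:** on the way to the holder the arm stopped about 4 mm short because I worked that move out while the arm was still moving, and I corrected that too.
- **Bystanders:** I did not measure the round jar, tape roll or carton again. No contact showed in the forces I read or in the pictures.

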